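# Open the splash cover and hold the hold-to-run lever half-way

## Task

Lift the hinged splash cover of the grey control box by its bar until it rests open on its stop, then press the hold-to-run lever inside down to its middle position, half of its travel, where the paddle is level with the two fixed rails beside it, and keep it there: you finish while still holding the lever down, with the cover open. Never press the lever through to the bottom, because that trips the machine, and leave the cup, the tape roll and the marker pen where they are.

Things in the scene. Friction and masses are not known exactly. Their poses are not given: they have to be found in the camera images.
- control_box: Grey steel box fixed on four feet, 125 mm deep (x), 130 wide (y), 85 high, wall 4. Origin: centre of its underside, 8 to 36 mm above the table. +z up; -x is the front, with the cover's bar, towards the robot (box turned -0.55 to 0.25 rad about z); cover hinged along the top of the +x side. Inside, a lever between two aluminium rails (6 mm thick, centres 64 mm apart along y, tops 56 mm above the underside).
- cover_bar (a point): Middle of the cover's handle bar: a round steel bar 10 mm in diameter, 70 mm long, parallel to the hinge (the box's y), joined by two side arms 70 mm apart to the cover's front edge. Closed, it stands 91 mm above the level of the box's underside, 33 mm clear of the cover's edge and of the box's front wall. It is 167 mm from the hinge line. Axes turn with the cover.
- cover_hinge (a point): Point on the cover's hinge line, half-way along it, 86 mm above the level of the box's underside and 66.5 mm behind the box's centre. The cover turns about the box's y axis here. The cover is a flat steel plate 129 x 136 x 4 mm of about 0.2 kg.
- cover (a joint): Opening angle of the cover in rad: 0 shut, 1.57 upright, 2.0 leaning back on its stop. No latch or spring: let go below about 1.5 it falls shut, past about 1.6 it falls back onto its stop and stays there.
- lever_pad (a point): Centre of the top face of the lever's black paddle (36 mm long along the box's x, 40 mm wide along y, 10 mm thick). At rest it lies about 15 mm in front of the box's centre and 71 mm above the box's underside; in the middle position 17 mm in front of the centre and 56 mm above the box's underside; at the bottom about 41 mm. The paddle's front edge is about 22 mm from the inside of the box's front wall. Axes: at rest those of the box.
- lever (a joint): Angle of the hold-to-run lever in rad: 0 released (paddle tilted up 0.25), 0.25 middle position (paddle level, flush with the rails' tops), 0.50 bottom. It grows as the paddle is pressed down. Pivot 62 mm behind the paddle's centre, 50 mm above the box's underside. The spring needs about 4 N on the paddle's centre to start, 8 N at the middle, 12 N at the bottom, and lifts the lever again when let go.
- cup: Lidded clear cup of plums, 113 mm across, 52 mm high, standing at the far right behind the large basket of plums; origin at the centre of its underside. Leave it.
- tape: Roll of packing tape lying flat, 83 mm across, 24 mm high, behind the box; origin at the centre of its underside. Leave it.
- pen: Marker pen lying on the table, 130 mm long (its y), 17 to 20 mm thick, in front of the box to the left; origin at the centre of its underside. Leave it.

How it is judged:
By the outcome, as a careful person would: the job done as asked, in the order asked, and still so for the second after the job is handed in, while the arm keeps its last pose, push and grip.
It also fails if it takes over 58 s, if anything falls off the work surface, if the arm or the gripper's body presses on something with over 40 N, if the wrist force passes 120 N, or if a joint passes its speed limit or range.

## Robot

A 6-joint arm with a two-finger parallel gripper is mounted at the origin on the work surface; the furniture and walls round the work are solid. World frame = base frame: x ahead of the robot, y to its left, z up, the work surface at z = 0. Lengths are in m, angles in degrees, forces in N, time in s.
With the tool pointing down it reaches from about 0.25 to 0.725 m from the base axis. Payload 9.7 kg.
Tool frame: the origin (TCP) lies midway between the tips of the shut fingers; the grasp point (between the pads) lies 19 mm behind it; z points along the fingers, y is the line along which they close (so a half turn about z gives the same grasp; the last joint's range is limited). The gripper opens to 85 mm and grips with 20 to 120 N. Pads are 22 mm wide; open, the fingers measure 114 mm over their backs; the gripper's body (76 mm by 85 mm) begins 54 mm behind the grasp point. The pads swing forward as they close: fully open they stand 13 mm farther back than shut.
Start: joints at [73.167, 4.979, 10.078, 95.1, 0, 90], TCP at [0.159, 0.526, 0.231] pointing down, gripper open.
Joint ranges: [-179.16, 179.16], [-48.56, 103.87], [-65.8, 70.77], [-126.05, 130.52], [-82.76, 87.17], [-180, 180]. Speed limits (degrees/s): [127.2, 127.2, 147.25, 180, 180, 180].

## Interface

Orientations are given as [roll, pitch, yaw] about the fixed x, y, z axes, in that order (R = Rz(yaw) Ry(pitch) Rx(roll)).
In Python, from workcell import bot gives the robot as it stands.
- The arm moves only by the shell command python3 -m crank 'ROWS' [FORCE]. ROWS is JSON, a list of rows, each an object with "gripper": the finger opening in mm, from 0 to 85.4; "travel": the shift along the tool's x, y, z in mm, a list of three; "twist": the turn, a rotation vector about the tool's x, y, z in rad, a list of three. In form: [{"gripper": gripper, "travel": [tx, ty, tz], "twist": [rx, ry, rz]}, ...]. A call has 1 to 12 rows; each row shifts and turns the commanded pose from where the row before left it, along the tool's axes as they then stand; what a row does not reach is not made up. A row lasts 1/8 s, in which the tool goes at most 62.5 mm and 10.7 degrees, less where a joint would pass 70% of its speed; a pose out of reach is approached as far as the arm can. A call is refused whole if a number of a shift passes 62.5 or a number of a turn 0.188, either way. A call with a gripper value outside its range is refused whole. The fingers move at their own pace and stop on an object; FORCE is the grip in N (left out, the last holds). Time passes only in rows, so rows that do not move let the fingers close. It gives the time, the measured TCP pose, the force, the opening and the grip force at its end, in the units of the state.
- bot.get_obs(): the state, without advancing time (a new reading comes with each control period).
- bot.camera(name): name is "side" or "top"; returns the picture (420x560x3 uint8, red, green, blue); there is no depth.
- bot.calibration(name): a dict with "vfov" (degrees; the focal length in pixels is half the picture's height over the tangent of half this angle, whatever the lens; pixels are square), "cx", "cy" (the principal point, pixels), "camera_from_world" (4x4, takes a point from world to camera coordinates). Camera axes: x right, y down, z forward; pixel columns grow to the right and rows downward; lengths in m; the calibration is good to about 2 mm. A picture is of the moment at which its call begins. calibration takes no time and is no camera call.
- bot.job_done(): hands the job in; it is judged then, once.
The state is a dict: "time": time; "q": joint angles; "qd": joint speeds; "joint_efforts": joint torques, N m; "ee_pos": TCP position; "tcp_rot": TCP orientation; "wrist_force": force on the tool from outside, world axes, zero at the start; "torque": the same for the moment, N m; "opening": finger opening in m; "grasp_force": force on a finger pad.
Only numpy, scipy, OpenCV 4.12 (cv2) and the standard library are available. Lean on these libraries where they do the work, as an engineer would, in place of code of your own. Each camera call takes 0.05 s, during which the arm holds its last target. There are 200 camera calls.

## Working session

There is one attempt and no reset: what is moved stays moved. The work goes in short steps, Python scripts to look and compute and a shell command to move; the robot and the scene stay as the last step left them, time stands still between calls to the robot, and variables do not carry over. Pictures are saved under pics/ and viewed, at most 10 in all, crops included, and the job is handed in when it is done.

```bash
mkdir -p pics; python3 - <<'E'
from workcell import bot
import cv2,numpy as np
for n in("top","side"):
    cv2.imwrite(f"pics/{n}0.png",bot.camera(n)[:,:,::-1]); c=bot.calibration(n); print(n,c)
o=bot.get_obs();print(o)
E
```

```text
top {'vfov': 44.58043017056976, 'cx': 274.4206667788693, 'cy': 211.71456322705342, 'camera_from_world': array([[ 0.02499648, -0.99949964,  0.01938135,  0.04144288],
       [-0.99661162, -0.02643458, -0.07788765,  0.55135453],
       [ 0.07836102, -0.01736876, -0.99677373,  1.22127883],
       [ 0.        ,  0.        ,  0.        ,  1.        ]])}
side {'vfov': 52.560121754693675, 'cx': 280.9501965641173, 'cy': 199.0709955703974, 'camera_from_world': array([[ 0.98158233, -0.19068875,  0.01157283, -0.53112255],
       [-0.11370607, -0.63184066, -0.76671267,  0.18972632],
       [ 0.15351566,  0.75127571, -0.64188609,  0.94417848],
       [ 0.        ,  0.        ,  0.        ,  1.        ]])}
{'time': 0.1, 'q': array([ 7.31653057e+01,  5.00801332e+00,  1.00408858e+01,  9.50997046e+01,
       -5.92536540e-04,  9.00013471e+01]), 'qd': array([-0.09373426, -0.1270983 ,  0.13840377,  0.13042743,  0.09707187,
       -0.11824942]), 'joint_efforts': array([ 4.50690486e-04, -5.21563482e+01,  4.65653300e+01,  1.59575668e-02,
        3.46161210e-05, -9.54027854e-06]), 'ee_pos': array([0.15923256, 0.52624162, 0.23067029]), 'tcp_rot': array([-1.79933168e+02,  5.94107399e-04,  1.63163959e+02]), 'wrist_force': array([-0.37669192,  0.4870385 , -0.01700422]), 'torque': array([ 0.0490078 , -0.07190582,  0.03048622]), 'grasp_force': 0.0, 'opening': 0.08508346262721453}
```

View pics/top0.png

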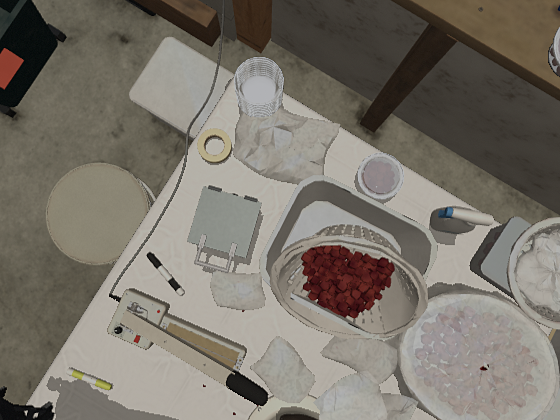

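View pics/side0.png

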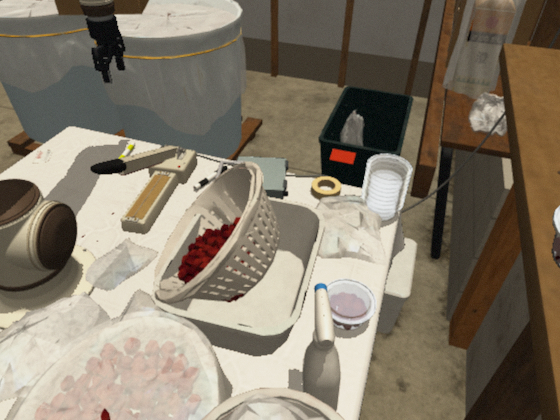

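The top view shows the box with its cover at about (225,222) and the bar at about (213,270). The pen is at (165,273), the tape at (214,146) and the cup at (380,177). In the side view the basket hides most of the box, with its top visible at about (262,175). I'll zoom in on both.

```bash
python3 - <<'E'
import cv2,numpy as np
a=cv2.imread("pics/top0.png")[175:285,165:285]; b=cv2.imread("pics/side0.png")[140:210,215:315]
a=cv2.resize(a,None,fx=5,fy=5,interpolation=cv2.INTER_CUBIC)
cv2.imwrite("pics/z1.png",a)
cv2.imwrite("pics/z2.png",cv2.resize(b,None,fx=6,fy=6,interpolation=cv2.INTER_CUBIC))
E
```

```text
(no output)
```

View pics/z1.png

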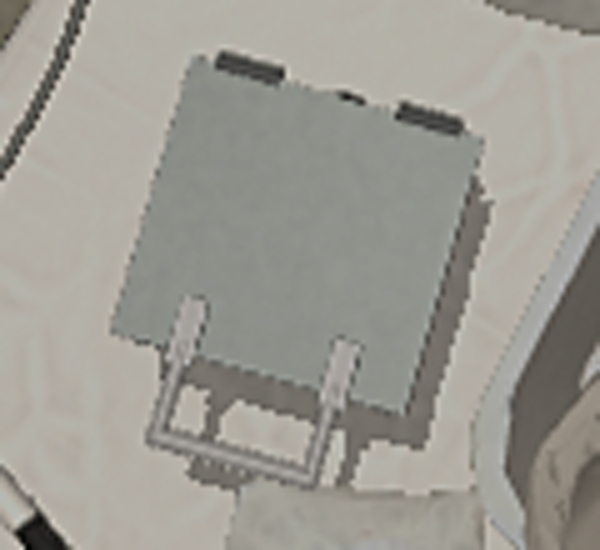

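View pics/z2.png

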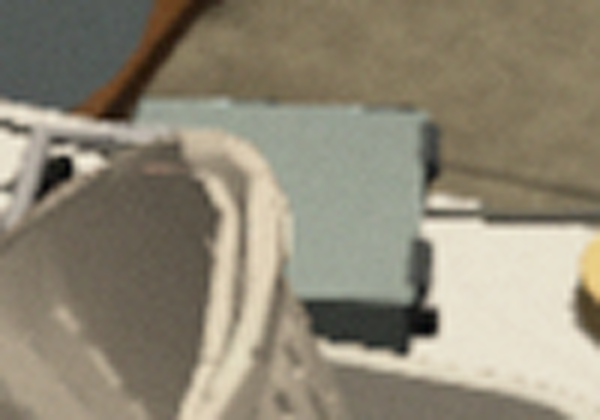

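The zoomed top view gives the plate corners at about (204,187), (261.4,202.6), (245.8,257.4) and (187.4,241.4), with the bar's middle at about (211.4,267.2). In the side view three corners can be seen: (286.7,158.3), (283.7,190.3) and (238.3,156.3).

```bash
cat > h.py <<'E'
from workcell import bot
import numpy as np
from scipy.optimize import least_squares
def proj(n,P):
    c=bot.calibration(n);M=c["camera_from_world"];f=210/np.tan(np.radians(c["vfov"]/2))
    p=np.atleast_2d(P)@M[:3,:3].T+M[:3,3]
    return p[:,:2]/p[:,2:]*f+[c["cx"],c["cy"]]
def b2w(s,P):
    c,si=np.cos(s[3]),np.sin(s[3]); return np.atleast_2d(P)@np.array([[c,-si,0],[si,c,0],[0,0,1]]).T+s[:3]
E
python3 - <<'E'
from h import *
k=.0665;m=-.0625;t=.089
L=np.array([[k,.068,t],[k,-.068,t],[m,-.068,t],[m,.068,t],[-.1005,0,.091]])
T=np.array([[204,187.4],[261.4,202.6],[245.8,257.4],[187.4,241.4],[211.4,267.2]])
S=np.array([[286.7,158.3],[283.7,190.3],[238.3,156.3]])
for use in(0,1):
    r=lambda s:np.r_[(proj("top",b2w(s,L))-T).ravel(),use*(proj("side",b2w(s,L[[0,1,3]]))-S).ravel()]
    q=least_squares(r,[.55,.1,.02,-.2]);s=q.x
    print(s,q.fun.round(1))
print("bar",b2w(s,L[4]),"pad mid",b2w(s,[-.017,0,.056]),"hinge",b2w(s,[k,0,.086]))
E
```

```text
[ 0.51478043  0.16941785  0.0142314  -0.24687578] [-0.5 -0.5 -0.1  0.4 -0.   0.7  0.1  0.4  0.4 -0.9 -0.   0.  -0.   0.
 -0.   0. ]
[ 0.51475361  0.16800639  0.03081561 -0.24899067] [-0.6 -1.5  0.6 -0.2  0.3  0.8 -0.4  0.2  0.2 -0.7 -0.5  0.1 -0.2  0.3
 -0.8  0. ]
bar [[0.41735287 0.19277219 0.12181561]] pad mid [[0.49827786 0.17219563 0.08681561]] hinge [[0.57920286 0.15161907 0.11681561]]
```

```bash
cat >> h.py <<'E'
from scipy.spatial.transform import Rotation as Ro
S=np.array([.5148,.168,.0308,-.249])
def to(p,yaw=75.7):
    o=bot.get_obs();R=Ro.from_euler("xyz",o["tcp_rot"],degrees=True);G=Ro.from_euler("xyz",[180,0,yaw],degrees=True)
    print("t",round(o["time"],2),"pos",o["ee_pos"].round(4),"rot",o["tcp_rot"].round(1),"F",o["wrist_force"].round(1),"q",o["q"].round(0))
    print("travel mm",((R.inv().apply(np.array(p)-o["ee_pos"]))*1e3).round(1),"travel in goal frame",((G.inv().apply(np.array(p)-o["ee_pos"]))*1e3).round(1),"twist",(R.inv()*G).as_rotvec().round(3))
E
python3 -m crank '[{"gripper":36,"travel":[0,0,0],"twist":[0,0,0.17]},{"gripper":36,"travel":[0,0,0],"twist":[0,0,0.17]},{"gripper":36,"travel":[0,0,0],"twist":[0,0,0.17]},{"gripper":36,"travel":[0,0,0],"twist":[0,0,0.17]},{"gripper":36,"travel":[0,0,0],"twist":[0,0,0.17]},{"gripper":36,"travel":[0,0,0],"twist":[0,0,0.17]},{"gripper":36,"travel":[0,0,0],"twist":[0,0,0.17]},{"gripper":36,"travel":[0,0,0],"twist":[0,0,0.17]},{"gripper":36,"travel":[0,0,0],"twist":[0,0,0.166]}]' 20
python3 -c "
from h import *
to(b2w(S,[-.1005,0,.17])[0])"
```

```text
time: 1.23
ee_pos: [0.1592, 0.5263, 0.2309]
tcp_rot: [-180.0, 0.0, 75.4]
wrist_force: [0.7, 0.0, 0.7]
opening: 0.036
grasp_force: 0.0
t 1.23 pos [0.1592 0.5263 0.2309] rot [-180.     0.    75.4] F [0.7 0.  0.7] q [ 73.   5.  10.  95.   0. 178.]
travel mm [-257.7  333.9   30.3] travel in goal frame [-259.4  332.6   30.1] twist [-0.     0.001 -0.005]
```

```bash
python3 -m crank '[{"gripper":36,"travel":[-26,33.4,0],"twist":[0,0,0]},{"gripper":36,"travel":[-26,33.4,0],"twist":[0,0,0]},{"gripper":36,"travel":[-26,33.4,0],"twist":[0,0,0]},{"gripper":36,"travel":[-26,33.4,0],"twist":[0,0,0]},{"gripper":36,"travel":[-26,33.4,0],"twist":[0,0,0]},{"gripper":36,"travel":[-26,33.4,0],"twist":[0,0,0]},{"gripper":36,"travel":[-26,33.4,0],"twist":[0,0,0]},{"gripper":36,"travel":[-26,33.4,0],"twist":[0,0,0]},{"gripper":36,"travel":[-26,33.4,0],"twist":[0,0,0]},{"gripper":36,"travel":[-25,32.4,0],"twist":[0,0,0]},{"gripper":36,"travel":[0,0,0],"twist":[0,0,0]}]'
python3 -c "
from h import *
import cv2
to(b2w(S,[-.1005,0,.091-.017])[0])
a=bot.camera('side')[60:240,120:360,::-1]
cv2.imwrite('pics/s1.png',cv2.resize(a,None,fx=3,fy=3))"
```

```text
time: 2.6
ee_pos: [0.4192, 0.1915, 0.2308]
tcp_rot: [-180.0, 0.0, 75.5]
wrist_force: [-0.3, -0.2, -0.6]
opening: 0.0361
grasp_force: 0.0
t 2.6 pos [0.4192 0.1915 0.2308] rot [-180.     0.    75.5] F [-0.3 -0.2 -0.6] q [ 25.  -7.  -2.  95.  -0. 129.]
travel mm [  0.8  -2.  126. ] travel in goal frame [  0.8  -2.  126. ] twist [-0.     0.001 -0.003]
```

View pics/s1.png

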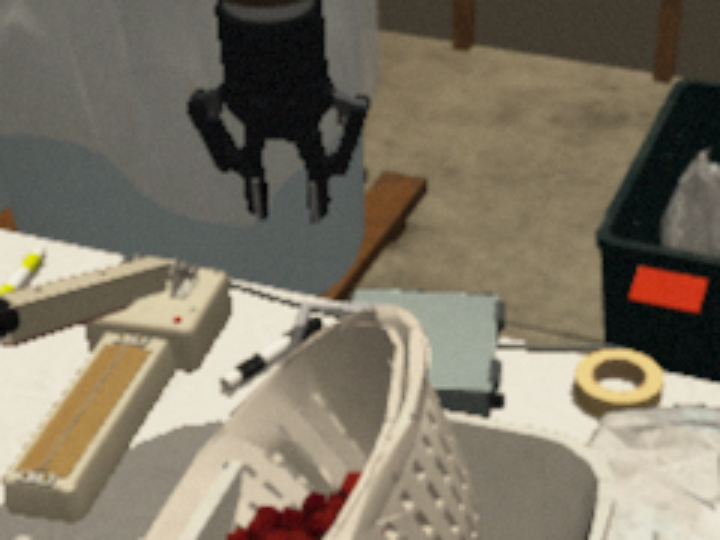

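The gripper hangs open above the bar, with fingertips at about (257,215) and (317,217) in the crop, and the way down is clear. I'll descend and grip the bar.

```bash
python3 -m crank '[{"gripper":36,"travel":[0.8,-2,25],"twist":[0,0,0]},{"gripper":36,"travel":[0,0,25],"twist":[0,0,0]},{"gripper":36,"travel":[0,0,25],"twist":[0,0,0]},{"gripper":36,"travel":[0,0,15],"twist":[0,0,0]},{"gripper":36,"travel":[0,0,10],"twist":[0,0,0]},{"gripper":36,"travel":[0,0,10],"twist":[0,0,0]},{"gripper":36,"travel":[0,0,8],"twist":[0,0,0]},{"gripper":36,"travel":[0,0,8],"twist":[0,0,0]},{"gripper":36,"travel":[0,0,0],"twist":[0,0,0]}]'
python3 -m crank '[{"gripper":24,"travel":[0,0,0],"twist":[0,0,0]},{"gripper":16,"travel":[0,0,0],"twist":[0,0,0]},{"gripper":12,"travel":[0,0,0],"twist":[0,0,0]},{"gripper":6,"travel":[0,0,0],"twist":[0,0,0]},{"gripper":6,"travel":[0,0,0],"twist":[0,0,0]},{"gripper":6,"travel":[0,0,0],"twist":[0,0,0]}]' 30
python3 -c "
from h import *
import cv2
to(b2w(S,[-.1005,0,.091-.017])[0])
a=bot.camera('top')[160:300,150:310,::-1]
cv2.imwrite('pics/t1.png',cv2.resize(a,None,fx=4,fy=4))"
```

```text
time: 3.78
ee_pos: [0.4162, 0.1945, 0.1048]
tcp_rot: [-180.0, 0.0, 75.7]
wrist_force: [0.5, 1.0, 0.2]
opening: 0.0358
grasp_force: 0.0
time: 4.53
ee_pos: [0.4176, 0.1945, 0.1057]
tcp_rot: [179.9, -0.0, 75.7]
wrist_force: [4.7, -2.3, -0.9]
opening: 0.0089
grasp_force: 29.3
t 4.53 pos [0.4176 0.1945 0.1057] rot [179.9  -0.   75.7] F [ 4.7 -2.3 -0.9] q [ 25.  -8. -17.  81.  -0. 129.]
travel mm [-1.7  0.3  0.9] travel in goal frame [-1.7  0.3  0.9] twist [ 0.003 -0.     0.   ]
```

View pics/t1.png

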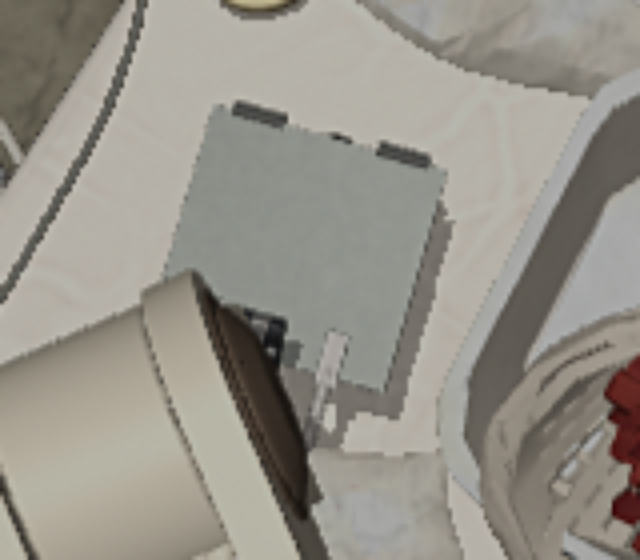

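The bar is gripped (opening 9 mm, 29 N). The cover is still shut, with its plate spanning about (170–445, 105–390) in the crop. Next I'll work out the arc steps in tool axes.

```bash
python3 -c "
import numpy as np
a=.03+np.arange(0,2.01,.1);print(np.c_[a[1:]-.03,-167*np.diff(np.cos(a)),-167*np.diff(np.sin(a))].round(1).tolist())"
```

```text
[[0.1, 1.3, -16.6], [0.2, 3.0, -16.4], [0.3, 4.6, -16.0], [0.4, 6.2, -15.5], [0.5, 7.7, -14.8], [0.6, 9.1, -14.0], [0.7, 10.5, -13.0], [0.8, 11.7, -11.9], [0.9, 12.9, -10.6], [1.0, 13.9, -9.3], [1.1, 14.7, -7.9], [1.2, 15.4, -6.4], [1.3, 16.0, -4.8], [1.4, 16.4, -3.2], [1.5, 16.6, -1.5], [1.6, 16.7, 0.2], [1.7, 16.6, 1.8], [1.8, 16.3, 3.5], [1.9, 15.9, 5.1], [2.0, 15.3, 6.6]]
```

```bash
python3 -m crank '[{"gripper":6,"travel":[0,1.3,-16.6],"twist":[0,0,0]},{"gripper":6,"travel":[0,3,-16.4],"twist":[0,0,0]},{"gripper":6,"travel":[0,4.6,-16],"twist":[0,0,0]},{"gripper":6,"travel":[0,6.2,-15.5],"twist":[0,0,0]},{"gripper":6,"travel":[0,0,0],"twist":[0,0,0]}]'
python3 -c "
from h import *
a=.43
to(b2w(S,[.0665-.167*np.cos(a),0,.086+.167*np.sin(a)-.017])[0])"
```

```text
time: 5.2
ee_pos: [0.4323, 0.1906, 0.1706]
tcp_rot: [179.9, -0.0, 75.7]
wrist_force: [5.2, -1.5, -3.8]
opening: 0.0088
grasp_force: 29.6
t 5.2 pos [0.4323 0.1906 0.1706] rot [179.9  -0.   75.7] F [ 5.2 -1.5 -3.8] q [ 24.  -7.  -8.  88.  -0. 128.]
travel mm [-1.6  0.2  1.2] travel in goal frame [-1.6  0.2  1.2] twist [ 0.002 -0.    -0.   ]
```

Forces are low and the bar is following the arc. I'll continue.

```bash
python3 -m crank '[{"gripper":6,"travel":[0,7.7,-14.8],"twist":[0,0,0]},{"gripper":6,"travel":[0,9.1,-14],"twist":[0,0,0]},{"gripper":6,"travel":[0,10.5,-13],"twist":[0,0,0]},{"gripper":6,"travel":[0,11.7,-11.9],"twist":[0,0,0]},{"gripper":6,"travel":[0,12.9,-10.6],"twist":[0,0,0]},{"gripper":6,"travel":[0,13.9,-9.3],"twist":[0,0,0]},{"gripper":6,"travel":[0,14.7,-7.9],"twist":[0,0,0]},{"gripper":6,"travel":[0,15.4,-6.4],"twist":[0,0,0]},{"gripper":6,"travel":[0,0,0],"twist":[0,0,0]}]' &&
python3 -m crank '[{"gripper":6,"travel":[0,16,-4.8],"twist":[0,0,0]},{"gripper":6,"travel":[0,16.4,-3.2],"twist":[0,0,0]},{"gripper":6,"travel":[0,16.6,-1.5],"twist":[0,0,0]},{"gripper":6,"travel":[0,16.7,0.2],"twist":[0,0,0]},{"gripper":6,"travel":[0,16.6,1.8],"twist":[0,0,0]},{"gripper":6,"travel":[0,16.3,3.5],"twist":[0,0,0]},{"gripper":6,"travel":[0,0,0],"twist":[0,0,0]}]'
python3 -c "
from h import *
a=1.83
to(b2w(S,[.0665-.167*np.cos(a),0,.086+.167*np.sin(a)-.017])[0])"
```

```text
time: 6.32
ee_pos: [0.5245, 0.1671, 0.2586]
tcp_rot: [180.0, -0.0, 75.7]
wrist_force: [-2.9, -0.1, 5.4]
opening: 0.0089
grasp_force: 30.7
time: 7.2
ee_pos: [0.6203, 0.1426, 0.261]
tcp_rot: [-180.0, 0.0, 75.7]
wrist_force: [-0.5, -0.8, -0.7]
opening: 0.0086
grasp_force: 31.8
t 7.2 pos [0.6203 0.1426 0.261 ] rot [-180.     0.    75.7] F [-0.5 -0.8 -0.7] q [ 13.  19.  29. 101.  -0. 117.]
travel mm [-1.4  0.8 -0.2] travel in goal frame [-1.4  0.8 -0.2] twist [-0.  0. -0.]
```

```bash
python3 -m crank '[{"gripper":6,"travel":[0,8,2.4],"twist":[0,0,0]},{"gripper":6,"travel":[0,8,2.7],"twist":[0,0,0]},{"gripper":6,"travel":[0,7,2.9],"twist":[0,0,0]},{"gripper":6,"travel":[0,4,1.8],"twist":[0,0,0]},{"gripper":6,"travel":[0,0,0],"twist":[0,0,0]},{"gripper":14,"travel":[0,0,0],"twist":[0,0,0]},{"gripper":22,"travel":[0,0,0],"twist":[0,0,0]},{"gripper":26,"travel":[0,0,0],"twist":[0,0,0]}]' && python3 -m crank '[{"gripper":26,"travel":[0,0,-15],"twist":[0,0,0]},{"gripper":26,"travel":[0,0,-20],"twist":[0,0,0]},{"gripper":26,"travel":[0,0,-20],"twist":[0,0,0]},{"gripper":10,"travel":[0,0,-20],"twist":[0,0,0]},{"gripper":0,"travel":[0,-40,0],"twist":[0,0,0]},{"gripper":0,"travel":[0,-40,0],"twist":[0,0,0]},{"gripper":0,"travel":[0,-40,0],"twist":[0,0,0]},{"gripper":0,"travel":[0,-40,0],"twist":[0,0,0]},{"gripper":0,"travel":[0,-30,0],"twist":[0,0,0]},{"gripper":0,"travel":[0,0,0],"twist":[0,0,0]}]'
python3 -c "
from h import *
import cv2
to(b2w(S,[-.017,0.036,.11])[0])
a=bot.camera('top')[120:290,140:340,::-1]
b=bot.camera('side')[80:250,180:380,::-1]
cv2.imwrite('pics/t2.png',np.hstack([cv2.resize(i,None,fx=2,fy=2) if 0 else cv2.resize(i,(400,340)) for i in (a,b)]))"
```

```text
time: 8.2
ee_pos: [0.6457, 0.1365, 0.252]
tcp_rot: [180.0, -0.0, 75.7]
wrist_force: [-0.8, -0.6, 0.1]
opening: 0.0258
grasp_force: 0.0
time: 9.45
ee_pos: [0.4602, 0.1836, 0.3282]
tcp_rot: [179.9, -0.1, 75.8]
wrist_force: [1.0, -0.3, -0.1]
opening: 0.0001
grasp_force: 0.0
t 9.45 pos [0.4602 0.1836 0.3282] rot [ 1.799e+02 -1.000e-01  7.580e+01] F [ 1.  -0.3 -0.1] q [ 22.   1.  17. 106.   0. 126.]
travel mm [ 34.   39.5 187.5] travel in goal frame [ 34.4  39.7 187.4] twist [ 0.002 -0.001  0.002]
```

View pics/t2.png

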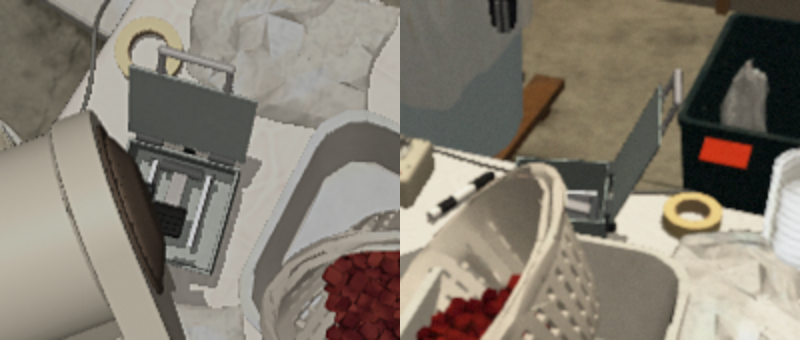

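The cover is leaning open on its stop, with the plate at about (190,110) in the left crop. The black paddle is at about (170,220) and the right rail at about (205,205). Next I'll touch the left rail gently to get its exact height.

```bash
python3 -m crank '[{"gripper":0,"travel":[35.4,39.5,0],"twist":[0,0,0]},{"gripper":0,"travel":[0,0,40],"twist":[0,0,0]},{"gripper":0,"travel":[0,0,40],"twist":[0,0,0]},{"gripper":0,"travel":[0,0,40],"twist":[0,0,0]},{"gripper":0,"travel":[0,0,40],"twist":[0,0,0]},{"gripper":0,"travel":[0,0,27],"twist":[0,0,0]},{"gripper":0,"travel":[0,0,20],"twist":[0,0,0]},{"gripper":0,"travel":[0,0,12],"twist":[0,0,0]},{"gripper":0,"travel":[0,0,5],"twist":[0,0,0]},{"gripper":0,"travel":[0,0,0],"twist":[0,0,0]},{"gripper":0,"travel":[0,0,0],"twist":[0,0,0]}]'
python3 -c "
from h import *
to(b2w(S,[-.017,0.037,.056])[0])"
```

```text
time: 10.92
ee_pos: [0.509, 0.2079, 0.1037]
tcp_rot: [179.9, -0.0, 75.7]
wrist_force: [-0.2, -0.9, -0.3]
opening: 0.0001
grasp_force: 0.0
t 10.93 pos [0.509  0.2079 0.1037] rot [179.9  -0.   75.7] F [-0.2 -0.9 -0.3] q [ 22.   4.  -5.  81.   0. 126.]
travel mm [-0.2 -1.6 16.9] travel in goal frame [-0.2 -1.6 16.9] twist [ 0.001 -0.001  0.001]
```

```bash
Z='"twist":[0,0,0]'
python3 -m crank '[{"gripper":0,"travel":[0,-1.5,5],"twist":[0,0,0]},{"gripper":0,"travel":[0,0,3],"twist":[0,0,0]},{"gripper":0,"travel":[0,0,2],"twist":[0,0,0]},{"gripper":0,"travel":[0,0,2],"twist":[0,0,0]},{"gripper":0,"travel":[0,0,0],"twist":[0,0,0]}]'
python3 -m crank '[{"gripper":0,"travel":[0,0,1],"twist":[0,0,0]},{"gripper":0,"travel":[0,0,1],"twist":[0,0,0]},{"gripper":0,"travel":[0,0,0],"twist":[0,0,0]}]'
python3 -m crank '[{"gripper":0,"travel":[0,0,1],"twist":[0,0,0]},{"gripper":0,"travel":[0,0,1],"twist":[0,0,0]},{"gripper":0,"travel":[0,0,0],"twist":[0,0,0]}]'
```

```text
time: 11.55
ee_pos: [0.5071, 0.208, 0.0907]
tcp_rot: [-180.0, 0.0, 75.7]
wrist_force: [-0.1, 0.5, -0.7]
opening: 0.0002
grasp_force: 0.0
time: 11.92
ee_pos: [0.5071, 0.208, 0.0888]
tcp_rot: [-180.0, 0.0, 75.7]
wrist_force: [-0.3, 0.1, 0.8]
opening: 0.0002
grasp_force: 0.0
time: 12.3
ee_pos: [0.5071, 0.2081, 0.0867]
tcp_rot: [-180.0, 0.0, 75.7]
wrist_force: [-0.3, -0.1, -0.4]
opening: 0.0001
grasp_force: 0.0
```

```bash
for i in 1 2 3; do
python3 -m crank '[{"gripper":0,"travel":[0,0,1],"twist":[0,0,0]},{"gripper":0,"travel":[0,0,0],"twist":[0,0,0]}]' | grep -E 'ee|wrist'; done
```

```text
ee_pos: [0.5072, 0.2081, 0.086]
wrist_force: [-0.2, -0.1, 1.0]
ee_pos: [0.5073, 0.2081, 0.086]
wrist_force: [-3.2, -2.1, 8.9]
ee_pos: [0.5074, 0.2081, 0.0859]
wrist_force: [-5.1, -2.4, 15.4]
```

The rail top is at z = 0.0860. I'll lift, move to the paddle's centre and press gradually to that height.

```bash
python3 -m crank '[{"gripper":0,"travel":[0,0,-22],"twist":[0,0,0]},{"gripper":0,"travel":[0,0,-22],"twist":[0,0,0]},{"gripper":0,"travel":[-18,0,0],"twist":[0,0,0]},{"gripper":0,"travel":[-19,0,0],"twist":[0,0,0]},{"gripper":0,"travel":[0,0,0],"twist":[0,0,0]},{"gripper":0,"travel":[0,0,10],"twist":[0,0,0]},{"gripper":0,"travel":[0,0,8],"twist":[0,0,0]},{"gripper":0,"travel":[0,0,4],"twist":[0,0,0]},{"gripper":0,"travel":[0,0,4],"twist":[0,0,0]},{"gripper":0,"travel":[0,0,0],"twist":[0,0,0]}]'
python3 -m crank '[{"gripper":0,"travel":[0,0,3],"twist":[0,0,0]},{"gripper":0,"travel":[0,0,3],"twist":[0,0,0]},{"gripper":0,"travel":[0,0,2],"twist":[0,0,0]},{"gripper":0,"travel":[0,0,0],"twist":[0,0,0]}]'
python3 -c "
from h import *
S[2]=.03
to(b2w(S,[-.017,0,.056])[0])"
```

```text
time: 14.3
ee_pos: [0.4981, 0.1725, 0.102]
tcp_rot: [180.0, -0.0, 75.7]
wrist_force: [-1.8, -0.7, 4.5]
opening: 0.0
grasp_force: 1.7
time: 14.8
ee_pos: [0.4979, 0.1725, 0.094]
tcp_rot: [-180.0, -0.0, 75.7]
wrist_force: [-2.5, -0.5, 5.0]
opening: -0.0003
grasp_force: 2.7
t 14.8 pos [0.4979 0.1725 0.094 ] rot [-180.    -0.    75.7] F [-2.5 -0.5  5. ] q [ 19.   1.  -9.  80.   0. 123.]
travel mm [-0.2  0.4  8. ] travel in goal frame [-0.2  0.4  8. ] twist [-0.    -0.001  0.001]
```

```bash
python3 -m crank '[{"gripper":0,"travel":[0,0,3],"twist":[0,0,0]},{"gripper":0,"travel":[0,0,3],"twist":[0,0,0]},{"gripper":0,"travel":[0,0,2],"twist":[0,0,0]},{"gripper":0,"travel":[0,0,0],"twist":[0,0,0]},{"gripper":0,"travel":[0,0,0],"twist":[0,0,0]},{"gripper":0,"travel":[0,0,0],"twist":[0,0,0]}]'
python3 -c "
from h import *
import cv2
a=bot.camera('top')[120:290,140:340,::-1]
b=bot.camera('side')[100:220,200:340,::-1]
cv2.imwrite('pics/t3.png',np.hstack([cv2.resize(a,(400,340)),cv2.resize(b,(397,340))]))"
```

```text
time: 15.55
ee_pos: [0.4976, 0.1725, 0.0863]
tcp_rot: [-180.0, -0.0, 75.8]
wrist_force: [-5.3, 0.9, 7.8]
opening: 0.0001
grasp_force: 3.9
```

View pics/t3.png

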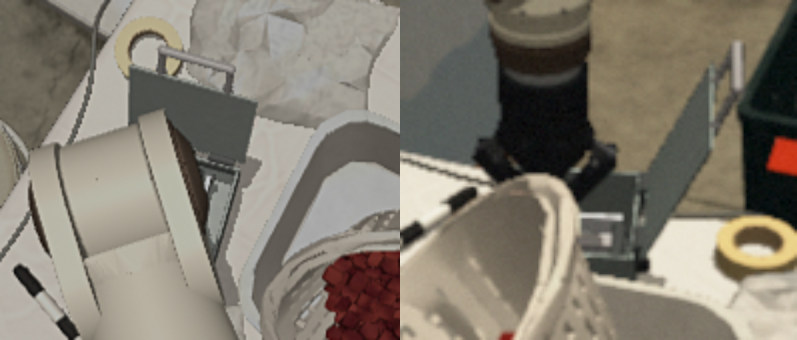

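The cover is still open at about (680,160). The closed fingers are inside the box holding the paddle, and z = 0.0863 with 7.8 N matches the middle position. Pen, tape and cup have not moved. I'm handing in.

```bash
python3 -m crank '[{"gripper":0,"travel":[0,0,0.3],"twist":[0,0,0]},{"gripper":0,"travel":[0,0,0],"twist":[0,0,0]},{"gripper":0,"travel":[0,0,0],"twist":[0,0,0]},{"gripper":0,"travel":[0,0,0],"twist":[0,0,0]}]'
python3 -c "
from workcell import bot
print(bot.job_done())"
```

```text
time: 16.15
ee_pos: [0.4977, 0.1726, 0.086]
tcp_rot: [-180.0, -0.0, 75.8]
wrist_force: [-4.9, 1.8, 8.2]
opening: 0.0001
grasp_force: 4.0
the job is handed in; nothing more can be done
None
```

The job is handed in at 16.2 s: the cover rests open on its stop and the fingers hold the lever at its middle position (fingertips at the measured rail-top height, 8.2 N); I never touched the cup, tape or pen.

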